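# Open the jar pen's gate and park it on its hold-open rest

### The arm

A 6-joint arm with a two-finger parallel gripper is mounted at the origin on a cart in front of the work surface, level with it; the furniture and walls round the work are solid. World frame = base frame: x ahead of the robot, y to its left, z up, the work surface at z = 0. Lengths are in mm, angles in rad, forces in N, time in s.
With the tool pointing down it reaches from about 325 to 775 mm from the base axis. Payload 5.5 kg.
Tool frame: the origin (TCP) lies at the very end of the fingers, on their centre line; the grasp point (between the pads) lies 19 mm behind it; z points along the fingers, y is the line along which they close (so a half turn about z gives the same grasp; the last joint's range is limited). The gripper opens to 88 mm and grips with 3 to 60 N. Pads are 20 mm wide; open, the fingers measure 115 mm over their backs; the gripper's body (75 mm by 178 mm) begins 61 mm behind the grasp point.
Start: joints at [-1.169, 0.091, 1.231, -0, 1.82, -0.057], TCP at [265.725, -537.965, 222.631] pointing down, gripper open.
Joint ranges: [-2.87, 2.87], [-0.86, 2.18], [0.17, 2.46], [-1.51, 4.65], [0.06, 2.69], [-2.65, 2.65]. Speed limits (rad/s): [2.57, 2.57, 3.01, 3.14, 3.14, 3.14].

### API

Orientations are given as a unit quaternion [x, y, z, w].
In Python, from bench import ctrl gives the robot as it stands.
- The arm moves only by the tool arm_command, never from a script. Its argument "motion" is a list of rows, each a list of 7 numbers: the closure, from -1 (fully open) to 1 (shut), then the shift along the world's x, y, z in mm, then the turn, a rotation vector about the world's x, y, z in rad. In form: [[claw, tx, ty, tz, rx, ry, rz], ...]. A call has 1 to 8 rows; each row is the pose to reach, as a shift and turn from the pose commanded when the call began; what a row does not reach only later rows make up. A row lasts 1/12 s, in which the tool goes at most 41.7 mm and 7.16 degrees, less where a joint would pass 70% of its speed; a pose out of reach is approached as far as the arm can. A call with a gripper value outside its range is refused whole. The fingers move at their own pace and stop on an object; the grip force is fixed at half the most. Time passes only in rows, so rows that repeat a pose let the fingers close. It gives the time, the measured TCP pose, the force, the opening and the grip force at its end, in the units of the state.
- ctrl.get_obs(): the state, without advancing time (a new reading comes with each control period).
- ctrl.get_image(name): name is "side" or "top"; returns a dict with "image" (400x640x3 uint8, blue, green, red), "K" (3x3 intrinsics, pixels), "world_from_camera" (4x4, takes a point from camera to world coordinates). Camera axes: x right, y up, looking along -z (the intrinsics and any distortion apply to the point x, -y, -z); pixel columns grow to the right and rows downward; lengths in mm; the calibration is good to about 2 mm. A picture is of the moment at which its call begins. There is no depth.
- ctrl.job_done(): hands the job in; it is judged then, once.
The state is a dict: "t": time; "joint_positions": joint angles; "qd": joint speeds; "joint_efforts": joint torques, N m; "position": TCP position; "orientation": TCP orientation; "wrist_force": force on the tool from outside, world axes, zero at the start; "torque": the same for the moment, N m; "gripper_width": finger opening in mm; "gripper_force": force on a finger pad.
Only numpy, scipy, OpenCV 4.12 (cv2) and the standard library are available. Lean on these libraries where they do the work, as an engineer would, in place of code of your own. Each camera call takes 0.05 s, during which the arm holds its last target. There are 200 camera calls.

### The job

Open the jar pen for service: by its knob, lift the latch bar just over the lip of its keeper, swing the gate right round and let the bar drop down into the notch of the hold-open rest, so that the rest holds the gate open. Work by feel, never forcing the bar hard against keeper or rest, and leave the jars and the other things where they stand.

Things in the scene. Friction and masses are not known exactly. Their poses are not given: they have to be found in the camera images.
- pen: Fixed jar pen: an L-shaped wooden board 12 mm thick, steel rods 120 mm high on three sides, a dark steel gate across the front. Origin on the worktop under the board; z up, -x out of the front through the gate. The gate's upright hinge line is at x 0, y +90 mm; closed, the gate runs along -y to 160 mm from it, 12 mm thick, 24 to 118 mm above the worktop. Jars stand behind it.
- keeper_mid (a point): Middle of the lip top of the keeper at its MEAN height, 127 mm up, 180 mm from the hinge line. The keeper, a steel C on the latch post, open in front: a 5 mm lip before the bar, a hood above, 22 mm between (the bar is 14 high). It was screwed on by eye, up to 14 mm higher or lower than this point; no reading shows it. Too low a lift catches the lip, too high meets the hood. It does not give.
- gate (a joint): The gate's hinge, rad: 0 closed (the start, at its end stop), growing as it swings out to the front; about 1.57 when square out along the pen's -x, at the hold-open rest. A light spring pulls it shut, 0.06 N m when closed, 0.22 at 1.57: let go, it swings shut unless the rest holds it.
- latch_bar (a joint): Pivot of the steel bar on the gate's front, rad: 0 when it lies level on its stop pin, growing as the outer end is lifted (to 0.5 at most); it falls to 0 by its weight, about 0.14 kg. Pivot 40 mm from the hinge line along the gate, 112 mm up, 14 mm before the gate's middle plane. The bar is 8 mm thick, 14 mm high, its underside 105 mm up at rest, and ends 190 mm from the hinge line.
- knob (a point): On the axis of the bar's lifting knob, to be gripped from above: a round steel stem 14 mm across, square to the bar and tilting with it, clear for 32 mm above the bar, under a 22 mm wide, 6 mm thick cap. The point is 142 mm up at rest, 23 mm above the bar's top edge, 15 mm under the cap's top; 125 mm from the hinge line, 85 mm from the bar's pivot, 14 mm before the gate's middle plane.
- bar_tip (a point): On the underside of the bar, 140 mm from its pivot and 180 mm from the hinge line: the part that passes over the keeper's lip and comes to lie in the hold-open rest. 105 mm above the worktop when the bar is down. It moves with bar and gate.
- rest_notch (a point): Middle of the notch of the hold-open rest, level with its lip top, 119 mm up: a steel U on a wooden post at the end of the board's arm, 180 mm from the hinge line. 21 mm wide between a 6 mm lip on the side the gate comes from and a stop wall 141 mm up; floor at 97 mm. The bar passes the lip when lifted 14 mm at the tip, meets the stop wall at gate 1.62 and, dropped, is held at 1.54.
- sugar_jar: Glass jar with a metal lid, 59 mm across, 95 mm high, standing loose in the pen; leave it there. Origin at its underside's centre.
- cinnamon_jar: Spice jar with a coloured cap, 44 mm across, 105 mm high, standing loose in the pen; leave it there. Origin at its underside's centre.
- milk_pitcher: Steel pitcher 66x91x98 mm standing on the worktop beside the work; leave it. Origin at its underside.
- cocoa_shaker: Shaker with a domed metal top, 44 mm across, 90 mm high, on the worktop beside the work; leave it. Origin at its underside.
- tamper: Coffee tamper, 58 mm steel base with a wooden handle, 83 mm high, on the worktop beside the work; leave it. Origin at its underside.
- espresso_cup_1: Small cup with a handle, 63x88x49 mm, on the worktop beside the work; leave it. Origin at its underside.

How it is judged (in metres and radians):
On the way:
1. the bar is over the keeper's lip and the gate has swung clear of the keeper (value of joint gate above 0.4 rad), for 0.1 s.
At the end, for the whole second after the job is handed in: the gate stands open at 1.49 to 1.67 rad, at rest, with the bar let go and down (its joint under 0.03 rad) behind the lip of the hold-open rest; nothing else has been moved (value of joint gate between 1.49 and 1.67 rad and value of joint latch_bar below 0.03 rad and velocity of joint gate between -0.05 and 0.05 rad/s); the robot touches nothing.
It fails at once if the bar is forced against the keeper or the rest with more than 12 N (contact force between latch_bar and pen above 12 N).
It fails at once if a jar in the pen is shifted by more than 15 mm (distance of any of sugar_jar, cinnamon_jar from where it was at the start of the episode above 0.015 m).
It fails at once if a thing beside the work is shifted by more than 15 mm (distance of any of milk_pitcher, cocoa_shaker, tamper, espresso_cup_1 from where it was at the start of the episode above 0.015 m).
It also fails if it takes over 61 s, if anything falls off the work surface, if the arm or the gripper's body presses on something with over 40 N, if the wrist force passes 120 N, or if a joint passes its speed limit or range.

## Working session

There is one attempt and no reset: what is moved stays moved. The work goes in short steps, Python scripts to look and compute and a tool call to move; the robot and the scene stay as the last step left them, time stands still between calls to the robot, and variables do not carry over. Pictures are saved under pics/ and viewed, at most 10 in all, crops included, and the job is handed in when it is done.

Besides the shell and the picture viewer there is one more tool, called after "Emit:" as name(argument=value, ...), one argument or row to a line, values as JSON. arm_command: Moves the arm, as the interface text tells. Its arguments: {"type":"object","properties":{"motion":{"type":"array"}},"required":["motion"]}

```bash
mkdir -p pics
python3 - <<'E'
from bench import ctrl
import cv2,numpy as np
for n in("side","top"):
    d=ctrl.get_image(n);cv2.imwrite(f"pics/{n}0.png",d["image"]);np.savez(f"{n}.npz",K=d["K"],T=d["world_from_camera"])
    print(n,d["K"],d["world_from_camera"],[k for k in d])
o=ctrl.get_obs();print(o)
E
```

```text
side [[362.4560395    0.         325.08731325]
 [  0.         362.4560395  192.69568871]
 [  0.           0.           1.        ]] [[-8.89553177e-01 -3.22817397e-01  3.23239961e-01  7.86451851e+02]
 [ 4.56608822e-01 -6.06194361e-01  6.51181066e-01  4.98362649e+02]
 [-1.42663347e-02  7.26854404e-01  6.86643391e-01  7.20981638e+02]
 [ 0.00000000e+00  0.00000000e+00  0.00000000e+00  1.00000000e+00]] ['image', 'K', 'world_from_camera']
top [[365.48543042   0.         315.79129049]
 [  0.         365.48543042 200.65140737]
 [  0.           0.           1.        ]] [[-1.85412267e-02  9.91779796e-01 -1.26605922e-01  3.89023346e+02]
 [-9.99753306e-01 -1.68417915e-02  1.44803980e-02 -4.32532165e+01]
 [ 1.22290957e-02  1.26843173e-01  9.91847397e-01  9.74389535e+02]
 [ 0.00000000e+00  0.00000000e+00  0.00000000e+00  1.00000000e+00]] ['image', 'K', 'world_from_camera']
{'t': 0.1, 'joint_positions': array([-1.16869156e+00,  9.17738110e-02,  1.23177928e+00, -1.55156760e-05,
        1.81981465e+00, -5.67049801e-02]), 'qd': array([ 0.00049201, -0.00110745, -0.00079078, -0.00068553,  0.00087102,
        0.00011508]), 'joint_efforts': array([ 1.62877557e-03, -4.47856307e+01, -4.07572031e+01,  6.99863210e-02,
        2.83606898e-02, -1.08348206e-04]), 'position': array([ 265.61081719, -537.69641897,  221.61800586]), 'orientation': array([ 9.73801948e-01,  2.27396083e-01, -1.59926272e-04, -8.73048615e-04]), 'wrist_force': array([-0.03787526,  0.38692061, -0.03679622]), 'torque': array([-6.04391342e-02,  9.16569389e-03, -6.12941267e-05]), 'gripper_force': 0.0, 'gripper_width': 88.18727183012813}
```

View pics/side0.png

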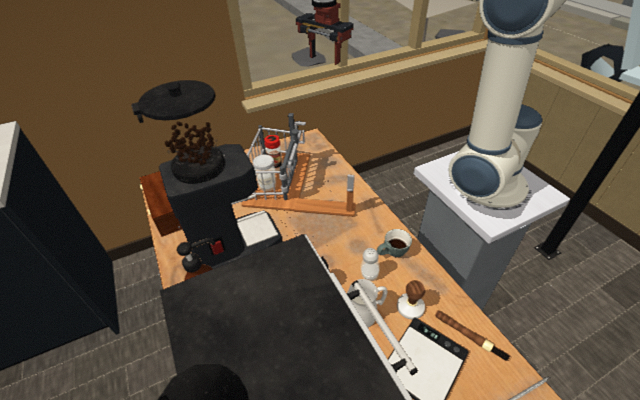

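View pics/top0.png

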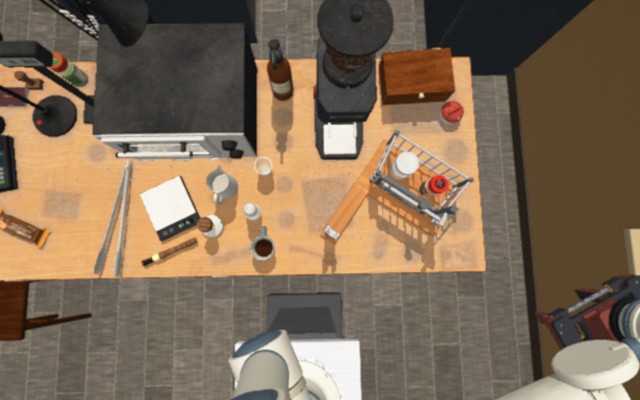

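Run:
```python
import cv2
a=cv2.imread("pics/top0.png")[125:245,315:475];cv2.imwrite("pics/topc.png",cv2.resize(a,None,fx=5,fy=5,interpolation=cv2.INTER_CUBIC))
a=cv2.imread("pics/side0.png")[105:225,230:370];cv2.imwrite("pics/sidec.png",cv2.resize(a,None,fx=5,fy=5,interpolation=cv2.INTER_CUBIC))
```

```text
(no output)
```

View pics/topc.png

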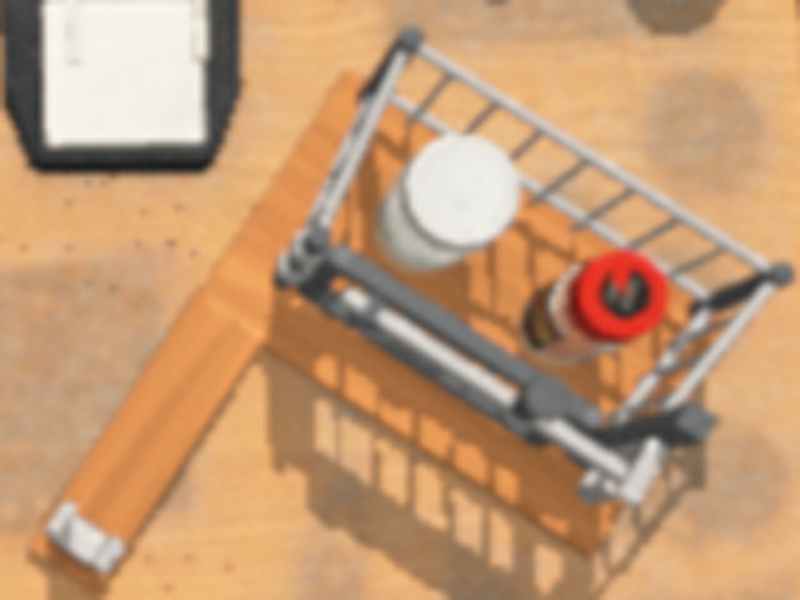

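View pics/sidec.png

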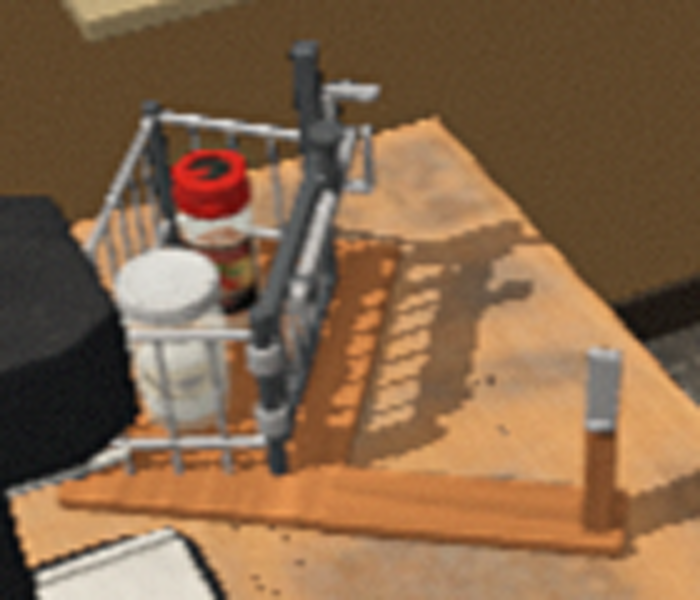

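Top crop: knob cap at (540,395), hinge post top at (312,243), rest at (87,540), all in 5x crop pixels. Side crop: cap at (325,132), rest wall top at (603,353). Next I fit the pen pose to these.

```bash
cat > h.py <<'E'
import numpy as np
from scipy.optimize import least_squares
C={n:np.load(f"{n}.npz") for n in("side","top")}
def proj(n,P):
    T=C[n]["T"];p=T[:3,:3].T@(np.asarray(P,float)-T[:3,3]);K=C[n]["K"]
    return np.array([K[0,2]+K[0,0]*p[0]/-p[2],K[1,2]-K[1,1]*p[1]/-p[2]])
def unproj(n,uv,z):
    T=C[n]["T"];K=C[n]["K"];d=T[:3,:3]@np.array([(uv[0]-K[0,2])/K[0,0],-(uv[1]-K[1,2])/K[1,1],-1])
    return T[:3,3]+d*(z-T[2,3])/d[2]
def w(q,P):
    c,s=np.cos(q[2]),np.sin(q[2]);return np.array([q[0]+c*P[0]-s*P[1],q[1]+s*P[0]+c*P[1],P[2]])
def tc(u,v):return np.array([315+(u+.5)/5-.5,125+(v+.5)/5-.5])
def sc(u,v):return np.array([230+(u+.5)/5-.5,105+(v+.5)/5-.5])
E
python3 - <<'E'
from h import *
obs=[("top",tc(540,393),(-14,-35,157)),("top",tc(87,540),(-180,104,122)),("top",tc(312,243),(0,90,124)),
("side",sc(325,132),(-14,-35,157)),("side",sc(603,353),(-180,117,141))]
r0=[520,-280,-.5]
f=lambda q:np.concatenate([proj(n,w(q,P))-uv for n,uv,P in obs])
for y0 in(-2.5,-.6,.6,2.5):
    r=least_squares(f,[560,-300,y0],loss="soft_l1");print(r.cost,r.x)
    if r.cost<60:print(r.fun.reshape(-1,2).round(1));q=r.x
np.save("q.npy",q)
print("knob",w(q,(-14,-35,142)),"hinge",w(q,(0,90,0)),"rest",w(q,(-180,104,119)))
print("knob by top",unproj("top",tc(540,393),157),"side",unproj("side",sc(325,132),157))
for n,P in [("boardfront",0)]:pass
E
```

```text
1.299624326513841 [ 513.50678473 -276.7472718    18.25872574]
[[ 0.7  0.5]
 [-0.8  0.1]
 [-0.1 -1.2]
 [-0.2 -0. ]
 [ 0.3 -0.4]]
1.299624326513835 [ 513.50678454 -276.74727184   -0.59083019]
[[ 0.7  0.5]
 [-0.8  0.1]
 [-0.1 -1.2]
 [-0.2 -0. ]
 [ 0.3 -0.4]]
1.2996243265154426 [ 513.50678292 -276.74727209   -0.59083021]
[[ 0.7  0.5]
 [-0.8  0.1]
 [-0.1 -1.2]
 [-0.2 -0. ]
 [ 0.3 -0.4]]
1.2996243265140481 [ 513.506784   -276.74727201 -189.08638941]
[[ 0.7  0.5]
 [-0.8  0.1]
 [-0.1 -1.2]
 [-0.2 -0. ]
 [ 0.3 -0.4]]
knob [ 482.38331143 -298.01531035  142.        ] hinge [ 563.64134439 -202.00420642    0.        ] rest [421.9539226  -90.10838654 119.        ]
knob by top [ 483.45155552 -296.55290586  157.        ] side [ 481.86575754 -297.59889142  157.        ]
```

Emit:
arm_command(
  motion=[
    [-1,217,240,-10,0,0,0.52],
    [-1,217,240,-10,0,0,0.52],
    [-1,217,240,-10,0,0,0.52],
    [-1,217,240,-10,0,0,0.52],
    [-1,217,240,-10,0,0,0.52],
    [-1,217,240,-10,0,0,0.52],
    [-1,217,240,-10,0,0,0.52],
    [-1,217,240,-10,0,0,0.52],
  ],
)

```text
t: 0.77
position: [484.2, -295.2, 212.1]
orientation: [0.882, 0.471, 0.0, -0.001]
wrist_force: [0.6, -0.7, 0.4]
gripper_width: 87.5
gripper_force: 0.0
```

Emit:
arm_command(
  motion=[
    [-1,0,0,0,0,0,0],
    [-1,0,0,0,0,0,0],
    [-1,0,0,0,0,0,0],
    [-1,0,0,0,0,0,0],
  ],
)

```text
t: 1.1
position: [482.0, -299.0, 212.5]
orientation: [0.883, 0.469, -0.0, -0.0]
wrist_force: [0.6, -0.3, -0.3]
gripper_width: 87.5
gripper_force: 0.0
```

Emit:
arm_command(
  motion=[
    [-1,0.5,1,-30,0,0,0],
    [-1,0.5,1,-55,0,0,0],
    [-1,0.5,1,-72,0,0,0],
    [-1,0.5,1,-82,0,0,0],
    [-1,0.5,1,-87,0,0,0],
    [-1,0.5,1,-87,0,0,0],
  ],
)

```text
t: 1.6
position: [482.4, -297.5, 124.8]
orientation: [0.883, 0.469, -0.0, -0.001]
wrist_force: [-0.3, 0.1, 0.6]
gripper_width: 87.9
gripper_force: 0.0
```

Run:
```python
from bench import ctrl
import cv2,numpy as np
a=ctrl.get_image("side")["image"][90:190,230:350];b=ctrl.get_image("top")["image"][150:250,370:490]
f=lambda i:cv2.resize(i,(400,333),interpolation=cv2.INTER_CUBIC)
cv2.imwrite("pics/g1.png",np.hstack([f(a),f(b)]))
```

```text
(no output)
```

View pics/g1.png

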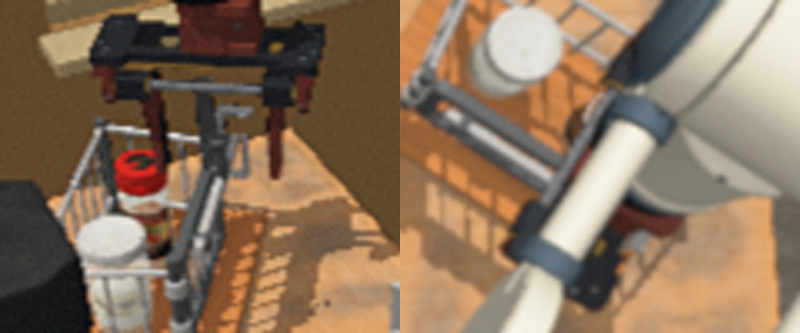

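Left half of the crop: the fingers at (160,130) and (277,135) straddle the knob cap at (218,140), so it is centred. Closing now.

Emit:
arm_command(
  motion=[
    [0.3,0,0,0,0,0,0],
    [0.3,0,0,0,0,0,0],
    [0.3,0,0,0,0,0,0],
    [0.3,0,0,0,0,0,0],
    [0.3,0,0,0,0,0,0],
    [0.3,0,0,0,0,0,0],
  ],
)

```text
t: 2.2
position: [483.3, -297.0, 125.8]
orientation: [0.883, 0.47, 0.0, 0.0]
wrist_force: [1.4, 0.1, -0.5]
gripper_width: 51.3
gripper_force: 0.0
```

Emit:
arm_command(
  motion=[
    [0.6,0,0,0,0,0,0],
    [0.6,0,0,0,0,0,0],
    [0.6,0,0,0,0,0,0],
    [0.6,0,0,0,0,0,0],
  ],
)

```text
t: 2.53
position: [483.2, -296.9, 125.6]
orientation: [0.883, 0.47, -0.0, -0.0]
wrist_force: [0.1, 0.7, -0.9]
gripper_width: 24.5
gripper_force: 0.0
```

Emit:
arm_command(
  motion=[
    [0.8,0,0,0,0,0,0],
    [0.8,0,0,0,0,0,0],
    [0.8,0,0,0,0,0,0],
    [0.8,0,0,0,0,0,0],
  ],
)

```text
t: 2.87
position: [483.0, -296.9, 125.6]
orientation: [0.883, 0.47, -0.0, -0.0]
wrist_force: [-1.9, 0.4, -0.2]
gripper_width: 20.6
gripper_force: 30.0
```

Emit:
arm_command(
  motion=[
    [0.6,0,0,0,0,0,0],
    [0.6,0,0,0,0,0,0],
    [0.6,0,0,-3,0,0,0],
    [0.6,0,0,-4,0,0,0],
    [0.6,0,0,-4,0,0,0],
    [0.8,0,0,-4,0,0,0],
    [0.8,0,0,-4,0,0,0],
    [0.8,0,0,-4,0,0,0],
  ],
)

```text
t: 3.53
position: [483.9, -297.6, 125.3]
orientation: [0.883, 0.47, 0.001, 0.002]
wrist_force: [-4.4, 1.7, 13.1]
gripper_width: 20.5
gripper_force: 30.0
```

Emit:
arm_command(
  motion=[
    [0.8,0,0,0,0,0,0],
    [0.8,0,0,0,0,0,0],
    [0.8,0,0,0,0,0,0],
    [0.8,0,0,0,0,0,0],
  ],
)

```text
t: 3.87
position: [483.8, -297.6, 125.2]
orientation: [0.883, 0.47, 0.001, 0.002]
wrist_force: [-5.1, 2.7, 13.7]
gripper_width: 20.6
gripper_force: 30.0
```

Closure 0.6 still means about 18 mm, so the fingers never opened. I'll redo it with 0.35.

Emit:
arm_command(
  motion=[
    [0.35,0,0,4,0,0,0],
    [0.35,0,0,4,0,0,0],
    [0.35,0,0,4,0,0,0],
    [0.35,0,0,1,0,0,0],
    [0.35,0,0,0,0,0,0],
    [0.35,0,0,0,0,0,0],
  ],
)

```text
t: 4.37
position: [482.9, -296.7, 120.4]
orientation: [0.883, 0.47, -0.0, -0.001]
wrist_force: [-0.6, 0.5, -0.3]
gripper_width: 28.6
gripper_force: 0.0
```

Emit:
arm_command(
  motion=[
    [0.8,0,0,0,0,0,0],
    [0.8,0,0,0,0,0,0],
    [0.8,0,0,0,0,0,0],
    [0.8,0,0,0,0,0,0],
    [0.8,0,0,0,0,0,0],
  ],
)

```text
t: 4.78
position: [483.0, -296.8, 121.3]
orientation: [0.883, 0.47, -0.0, -0.0]
wrist_force: [-1.1, 1.4, -2.2]
gripper_width: 21.1
gripper_force: 30.0
```

Emit:
arm_command(
  motion=[
    [0.8,0.2,0.3,2.5,-0.025,0.017,0],
    [0.8,0.4,0.6,5,-0.05,0.033,0],
    [0.8,0.6,1,7.6,-0.075,0.05,0],
    [0.8,0.6,1,7.6,-0.075,0.05,0],
    [0.8,0.6,1,7.6,-0.075,0.05,0],
    [0.8,0.6,1,7.6,-0.075,0.05,0],
  ],
)

```text
t: 5.28
position: [483.8, -295.7, 128.9]
orientation: [0.882, 0.47, -0.039, 0.021]
wrist_force: [0.2, 1.3, -2.3]
gripper_width: 20.6
gripper_force: 30.0
```

Run:
```python
from bench import ctrl
import cv2
o=ctrl.get_obs();print(o["wrist_force"],o["torque"],o["position"])
a=ctrl.get_image("side")["image"][90:190,220:360];cv2.imwrite("pics/g2.png",cv2.resize(a,(798,570),interpolation=cv2.INTER_CUBIC))
```

```text
[ 0.17906776  1.2910384  -2.34405144] [ 0.31451578  0.01386169 -0.01551395] [ 483.80617251 -295.71270953  128.91245871]
```

View pics/g2.png

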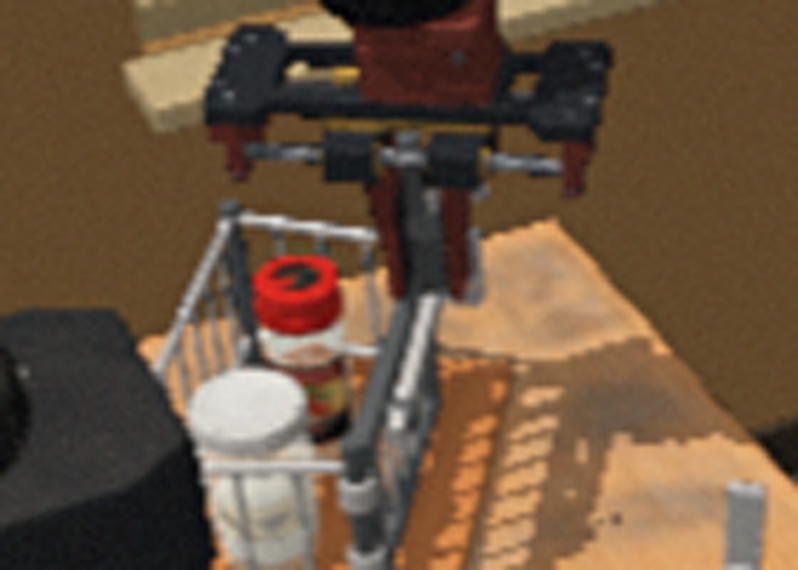

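The fingers hold the knob at about (420,230) and the bar rises with it. I'll keep feeling upward for the hood in small steps.

Emit:
arm_command(
  motion=[
    [0.8,0.2,0.3,1.5,-0.015,0.01,0],
    [0.8,0.2,0.3,1.5,-0.015,0.01,0],
    [0.8,0.2,0.3,1.5,-0.015,0.01,0],
    [0.8,0.2,0.3,1.5,-0.015,0.01,0],
  ],
)

```text
t: 5.67
position: [484.1, -295.5, 130.6]
orientation: [0.881, 0.47, -0.048, 0.025]
wrist_force: [-0.2, 2.3, -3.9]
gripper_width: 20.2
gripper_force: 30.0
```

Emit:
arm_command(
  motion=[
    [0.8,0.2,0.3,1.5,-0.015,0.01,0],
    [0.8,0.2,0.3,1.5,-0.015,0.01,0],
    [0.8,0.2,0.3,1.5,-0.015,0.01,0],
    [0.8,0.2,0.3,1.5,-0.015,0.01,0],
  ],
)

```text
t: 6.0
position: [484.4, -295.1, 132.2]
orientation: [0.881, 0.469, -0.055, 0.03]
wrist_force: [1.4, 3.9, -3.7]
gripper_width: 20.3
gripper_force: 30.0
```

Emit:
arm_command(
  motion=[
    [0.8,0.2,0.3,1.5,-0.015,0.01,0],
    [0.8,0.2,0.3,1.5,-0.015,0.01,0],
    [0.8,0.2,0.3,1.5,-0.015,0.01,0],
    [0.8,0.2,0.3,1.5,-0.015,0.01,0],
  ],
)

```text
t: 6.33
position: [484.6, -294.8, 133.6]
orientation: [0.88, 0.469, -0.063, 0.034]
wrist_force: [1.9, 3.5, -4.2]
gripper_width: 20.6
gripper_force: 30.0
```

```bash
python3 -c "
from bench import ctrl
o=ctrl.get_obs();print(o['wrist_force'],o['torque'],o['position'])"
```

```text
[ 1.89787367  3.54433158 -4.2149044 ] [ 0.6369778  -0.32850347  0.06034497] [ 484.56290033 -294.8102331   133.63477018]
```

Emit:
arm_command(
  motion=[
    [0.8,0.5,0.8,1.5,-0.015,0.01,0],
    [0.8,0.5,0.8,1.5,-0.015,0.01,0],
    [0.8,0.5,0.8,1.5,-0.015,0.01,0],
    [0.8,0.5,0.8,1.5,-0.015,0.01,0],
  ],
)

```text
t: 6.67
position: [484.7, -294.4, 135.1]
orientation: [0.88, 0.469, -0.072, 0.038]
wrist_force: [0.1, 2.3, -5.2]
gripper_width: 20.3
gripper_force: 30.0
```

Emit:
arm_command(
  motion=[
    [0.8,0.3,0.4,1.5,-0.015,0.01,0],
    [0.8,0.3,0.4,1.5,-0.015,0.01,0],
    [0.8,0.3,0.4,1.5,-0.015,0.01,0],
    [0.8,0.3,0.4,1.5,-0.015,0.01,0],
  ],
)

```text
t: 7.0
position: [484.3, -294.7, 135.4]
orientation: [0.879, 0.468, -0.081, 0.042]
wrist_force: [-1.4, -5.3, -12.2]
gripper_width: 20.5
gripper_force: 30.0
```

The force jumped and the rise stopped at TCP z of about 135.3. That is the hood, at a tip lift of about 23 mm. I'll back off to mid-window, about 4 mm lower at the tip.

Emit:
arm_command(
  motion=[
    [0.8,-0.3,-0.4,-1.8,0.018,-0.012,0],
    [0.8,-0.5,-0.7,-3.6,0.036,-0.024,0],
    [0.8,-0.5,-0.7,-3.6,0.036,-0.024,0],
    [0.8,-0.5,-0.7,-3.6,0.036,-0.024,0],
  ],
)

```text
t: 7.33
position: [485.0, -294.5, 133.9]
orientation: [0.881, 0.469, -0.059, 0.033]
wrist_force: [-0.3, 3.6, -2.3]
gripper_width: 20.6
gripper_force: 30.0
```

Run:
```python
from bench import ctrl
import numpy as np
from scipy.spatial.transform import Rotation as R
o=ctrl.get_obs();print(o['wrist_force'],o['torque'],o['position'],R.from_quat(o['orientation']).as_matrix()[:,2])
q=np.load("q.npy");H=np.array([563.64,-202.0])
# swing: TCP about hinge by -th, rel to present
r=o['position'][:2]-H;print(np.linalg.norm(r))
for th in (.05,.1,.2,.3,.45,.6,.8,1,1.2,1.4,1.5,1.57):
    c,s=np.cos(-th),np.sin(-th);print(th,(np.array([[c,-s],[s,c]])@r-r).round(1))
```

```text
[-0.30889821  3.57628718 -2.25608455] [0.46362309 0.00110665 0.0070111 ] [ 484.96696867 -294.46363593  133.92492073] [-0.07418044 -0.11311838 -0.99080851]
121.40415902322094
0.05 [-4.5  4. ]
0.1 [-8.8  8.3]
0.2 [-16.8  17.5]
0.3 [-23.8  27.4]
0.45 [-32.4  43.4]
0.6 [-38.5  60.6]
0.8 [-42.5  84.5]
1 [-41.6 108.7]
1.2 [-36.  132.3]
1.4 [-25.8 154.3]
1.5 [-19.1 164.4]
1.57 [-13.9 171.1]
```

Emit:
arm_command(
  motion=[
    [0.8,0,-0.2,-0.9,0.008,-0.005,0],
    [0.8,-1.0,0.6,-0.9,0.008,-0.005,-0.01],
    [0.8,-1.8,1.4,-0.9,0.008,-0.005,-0.02],
    [0.8,-2.7,2.2,-0.9,0.008,-0.005,-0.03],
    [0.8,-2.7,2.2,-0.9,0.008,-0.005,-0.03],
    [0.8,-2.7,2.2,-0.9,0.008,-0.005,-0.03],
  ],
)

```text
t: 7.83
position: [482.1, -292.7, 132.7]
orientation: [0.888, 0.456, -0.057, 0.03]
wrist_force: [0.0, -0.2, -1.4]
gripper_width: 20.3
gripper_force: 30.0
```

Emit:
arm_command(
  motion=[
    [0.8,-0.9,0.8,0,0,0,-0.01],
    [0.8,-1.8,1.7,0,0,0,-0.02],
    [0.8,-2.6,2.5,0,0,0,-0.03],
    [0.8,-2.6,2.5,0,0,0,-0.03],
    [0.8,-2.6,2.5,0,0,0,-0.03],
  ],
)

```text
t: 8.25
position: [479.3, -290.1, 132.5]
orientation: [0.895, 0.442, -0.057, 0.029]
wrist_force: [-1.2, -1.6, -0.4]
gripper_width: 21.2
gripper_force: 30.0
```

Emit:
arm_command(
  motion=[
    [0.8,-0.9,0.8,0,0,0,-0.01],
    [0.8,-1.7,1.7,0,0,0,-0.02],
    [0.8,-2.5,2.6,0,0,0,-0.03],
    [0.8,-3.4,3.5,0,0,0,-0.04],
    [0.8,-3.4,3.5,0,0,0,-0.04],
    [0.8,-3.4,3.5,0,0,0,-0.04],
  ],
)

```text
t: 8.75
position: [475.9, -286.6, 132.4]
orientation: [0.903, 0.424, -0.058, 0.027]
wrist_force: [-3.4, -1.5, 1.3]
gripper_width: 20.6
gripper_force: 30.0
```

Emit:
arm_command(
  motion=[
    [0.8,-1.8,0.6,0.6,0,0,-0.015],
    [0.8,-3.0,2.2,0.6,0,0,-0.03],
    [0.8,-5.5,4.9,0.6,0,0,-0.06],
    [0.8,-7.7,7.6,0.6,0,0,-0.09],
    [0.8,-9.9,10.5,0.6,0,0,-0.12],
    [0.8,-12.1,13.5,0.6,0,0,-0.15],
    [0.8,-12.1,13.5,0.6,0,0,-0.15],
  ],
)

```text
t: 9.33
position: [464.0, -272.0, 132.5]
orientation: [0.933, 0.355, -0.059, 0.022]
wrist_force: [-0.8, 0.5, -2.3]
gripper_width: 20.6
gripper_force: 30.0
```

Run:
```python
from bench import ctrl
import numpy as np
from scipy.spatial.transform import Rotation as R
o=ctrl.get_obs();print(o['wrist_force'],o['torque'])
x=R.from_quat(o['orientation']).as_matrix()[:,1];print(np.arctan2(x[1],x[0]))
H=np.array([563.64,-202.0]);r=o['position'][:2]-H;print(np.linalg.norm(r),np.arctan2(r[1],r[0]))
```

```text
[-0.78589111  0.47992985 -2.34192895] [ 0.00067557 -0.15536399 -0.02794194]
-0.8430703822387469
121.78092809793011 -2.529351816681107
```

Run:
```python
import numpy as np
H=np.array([563.64,-202.0]);r0=np.array([464.0,-272.0])-H
def rot(t):c,s=np.cos(-t),np.sin(-t);return np.array([[c,-s],[s,c]])
for base in(0,.48,.96):
    r=rot(base)@r0
    print(base,[(round(t,2),*(rot(t)@r-r).round(1)) for t in np.arange(.06,.49,.06)])
```

```text
0 [(np.float64(0.06), np.float64(-4.0), np.float64(6.1)), (np.float64(0.12), np.float64(-7.7), np.float64(12.4)), (np.float64(0.18), np.float64(-10.9), np.float64(19.0)), (np.float64(0.24), np.float64(-13.8), np.float64(25.7)), (np.float64(0.3), np.float64(-16.2), np.float64(32.6)), (np.float64(0.36), np.float64(-18.3), np.float64(39.6)), (np.float64(0.42), np.float64(-19.9), np.float64(46.7)), (np.float64(0.48), np.float64(-21.1), np.float64(53.9))]
0.48 [(np.float64(0.06), np.float64(-0.7), np.float64(7.3)), (np.float64(0.12), np.float64(-1.1), np.float64(14.6)), (np.float64(0.18), np.float64(-0.9), np.float64(21.9)), (np.float64(0.24), np.float64(-0.4), np.float64(29.2)), (np.float64(0.3), np.float64(0.6), np.float64(36.4)), (np.float64(0.36), np.float64(2.1), np.float64(43.6)), (np.float64(0.42), np.float64(3.9), np.float64(50.6)), (np.float64(0.48), np.float64(6.2), np.float64(57.6))]
0.96 [(np.float64(0.06), np.float64(2.7), np.float64(6.8)), (np.float64(0.12), np.float64(5.8), np.float64(13.4)), (np.float64(0.18), np.float64(9.3), np.float64(19.8)), (np.float64(0.24), np.float64(13.1), np.float64(26.0)), (np.float64(0.3), np.float64(17.4), np.float64(32.0)), (np.float64(0.36), np.float64(22.0), np.float64(37.7)), (np.float64(0.42), np.float64(26.9), np.float64(43.1)), (np.float64(0.48), np.float64(32.1), np.float64(48.2))]
```

Emit:
arm_command(
  motion=[
    [0.8,-4.0,6.1,0.5,0,0,-0.06],
    [0.8,-7.7,12.4,0.5,0,0,-0.12],
    [0.8,-10.9,19.0,0.5,0,0,-0.18],
    [0.8,-13.8,25.7,0.5,0,0,-0.24],
    [0.8,-16.2,32.6,0.5,0,0,-0.3],
    [0.8,-18.3,39.6,0.5,0,0,-0.36],
    [0.8,-19.9,46.7,0.5,0,0,-0.42],
    [0.8,-21.1,53.9,0.5,0,0,-0.48],
  ],
)

```text
t: 10.0
position: [443.6, -218.2, 132.7]
orientation: [0.99, 0.123, -0.062, 0.008]
wrist_force: [3.2, -2.4, -3.5]
gripper_width: 20.6
gripper_force: 30.0
```

Emit:
arm_command(
  motion=[
    [0.8,0,0,0,0,0,0],
    [0.8,0,0,0,0,0,0],
  ],
)

```text
t: 10.17
position: [443.7, -218.6, 132.8]
orientation: [0.99, 0.125, -0.062, 0.008]
wrist_force: [6.2, 0.4, -5.2]
gripper_width: 20.6
gripper_force: 30.0
```

Emit:
arm_command(
  motion=[
    [0.8,0.3,7.3,0,0,0,-0.06],
    [0.8,0.2,14.6,0,0,0,-0.12],
    [0.8,0.4,21.9,0,0,0,-0.18],
    [0.8,0.9,29.2,0,0,0,-0.24],
    [0.8,1.9,36.4,0,0,0,-0.3],
    [0.8,3.4,43.6,0,0,0,-0.36],
    [0.8,5.2,50.6,0,0,0,-0.42],
    [0.8,7.5,57.6,0,0,0,-0.48],
  ],
)

```text
t: 10.83
position: [450.4, -161.7, 133.2]
orientation: [0.991, -0.116, -0.063, -0.007]
wrist_force: [1.6, -2.5, -3.1]
gripper_width: 20.7
gripper_force: 30.0
```

Emit:
arm_command(
  motion=[
    [0.8,0,0,0,0,0,0],
    [0.8,0,0,0,0,0,0],
  ],
)

```text
t: 11.0
position: [450.3, -161.8, 133.2]
orientation: [0.991, -0.113, -0.063, -0.007]
wrist_force: [1.6, -1.7, -4.1]
gripper_width: 20.5
gripper_force: 30.0
```

Run:
```python
from bench import ctrl
import numpy as np
from scipy.spatial.transform import Rotation as R
o=ctrl.get_obs();print(o['wrist_force'],o['torque'])
x=R.from_quat(o['orientation']).as_matrix()[:,1];print(np.arctan2(x[1],x[0]))
for H in(np.array([563.64,-202.0]),np.array([564.6,-202.0])):
  r=o['position'][:2]-H;r0=np.array([483.0,-296.8])-H
  print(np.linalg.norm(r),np.linalg.norm(r0),"th",(np.arctan2(r0[1],r0[0])-np.arctan2(r[1],r[0]))%6.2832)
a=ctrl.get_image("side")["image"][80:240,230:390]
import cv2;cv2.imwrite("pics/g3.png",cv2.resize(a,(600,600),interpolation=cv2.INTER_CUBIC))
```

```text
[ 1.579764   -1.67395541 -4.1454905 ] [-0.27443212 -0.35156636  0.07712244]
-1.798628982056213
120.21017231288074 124.4582243164348 th 1.206659515594243
121.11541412424158 125.08237285884853 th 1.1981648344021796
```

View pics/g3.png

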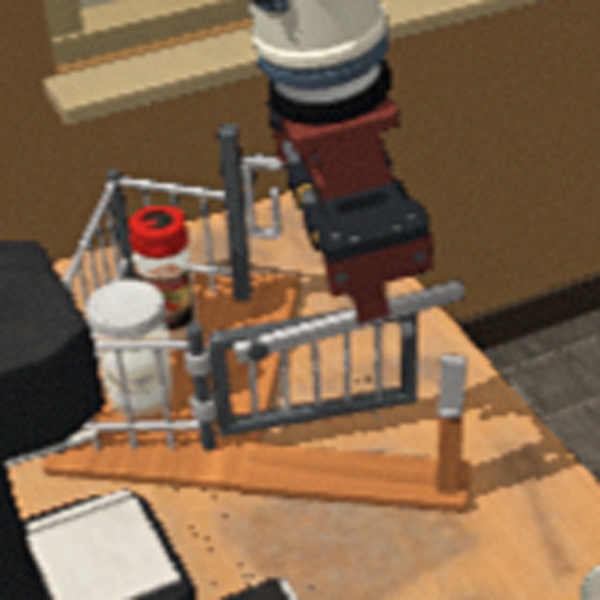

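The gate is about 1.2 rad open, with the bar end at (455,292) well above the rest wall at (453,365). Next I swing to about 1.48, then feel for the wall.

Emit:
arm_command(
  motion=[
    [0.8,2.6,6.8,1,0,0,-0.06],
    [0.8,5.6,13.3,1,0,0,-0.12],
    [0.8,7.3,16.5,1,0,0,-0.15],
    [0.8,9.0,19.7,1,0,0,-0.18],
    [0.8,10.9,22.8,1,0,0,-0.21],
    [0.8,12.8,25.9,1,0,0,-0.24],
    [0.8,12.8,25.9,1,0,0,-0.24],
    [0.8,12.8,25.9,1,0,0,-0.24],
  ],
)

```text
t: 11.72
position: [463.6, -136.5, 133.8]
orientation: [0.971, -0.232, -0.061, -0.014]
wrist_force: [4.9, -4.3, -5.5]
gripper_width: 20.8
gripper_force: 30.0
```

Emit:
arm_command(
  motion=[
    [0.8,1.3,2.0,0,0,0,-0.02],
    [0.8,2.7,4.0,0,0,0,-0.04],
    [0.8,4.0,6.0,0,0,0,-0.06],
    [0.8,4.0,6.0,0,0,0,-0.06],
    [0.8,4.0,6.0,0,0,0,-0.06],
  ],
)

```text
t: 12.13
position: [467.6, -130.8, 133.7]
orientation: [0.963, -0.261, -0.061, -0.016]
wrist_force: [5.1, -4.1, -7.8]
gripper_width: 20.5
gripper_force: 30.0
```

Emit:
arm_command(
  motion=[
    [0.8,1.8,0.4,0,0,0,-0.01],
    [0.8,2.4,1.1,0,0,0,-0.02],
    [0.8,3.1,2.1,0,0,0,-0.03],
    [0.8,3.8,3.0,0,0,0,-0.04],
    [0.8,3.8,3.0,0,0,0,-0.04],
    [0.8,3.8,3.0,0,0,0,-0.04],
  ],
)

```text
t: 12.63
position: [471.1, -126.8, 134.1]
orientation: [0.958, -0.281, -0.061, -0.018]
wrist_force: [2.9, -3.6, -5.0]
gripper_width: 20.7
gripper_force: 30.0
```

Emit:
arm_command(
  motion=[
    [0.8,0.7,1.0,0,0,0,-0.01],
    [0.8,1.5,1.9,0,0,0,-0.02],
    [0.8,1.5,1.9,0,0,0,-0.02],
    [0.8,1.5,1.9,0,0,0,-0.02],
  ],
)

```text
t: 12.97
position: [472.6, -124.9, 134.1]
orientation: [0.955, -0.291, -0.061, -0.018]
wrist_force: [2.5, -4.9, -4.7]
gripper_width: 20.6
gripper_force: 30.0
```

Run:
```python
from bench import ctrl
import numpy as np
from scipy.spatial.transform import Rotation as R
o=ctrl.get_obs();print(o['wrist_force'],o['torque'],o['position'])
x=R.from_quat(o['orientation']).as_matrix()[:,1];print(-.594-np.arctan2(x[1],x[0]))
for H in(np.array([563.64,-202.0]),np.array([564.6,-202.0])):
  r=o['position'][:2]-H;r0=np.array([483.0,-296.8])-H
  print("th",(np.arctan2(r0[1],r0[0])-np.arctan2(r[1],r[0]))%6.2832)
import cv2
a=ctrl.get_image("side")["image"][130:230,270:390];b=ctrl.get_image("top")["image"][150:250,310:430]
f=lambda i:cv2.resize(i,(400,333),interpolation=cv2.INTER_CUBIC)
cv2.imwrite("pics/g4.png",np.hstack([f(a),f(b)]))
```

```text
[ 2.53076416 -4.90999761 -4.66753889] [-0.65391679 -0.64030148  0.10810439] [ 472.63179731 -124.94521389  134.0815318 ]
1.567949233174779
th 1.568512855859864
th 1.5574965855026823
```

View pics/g4.png

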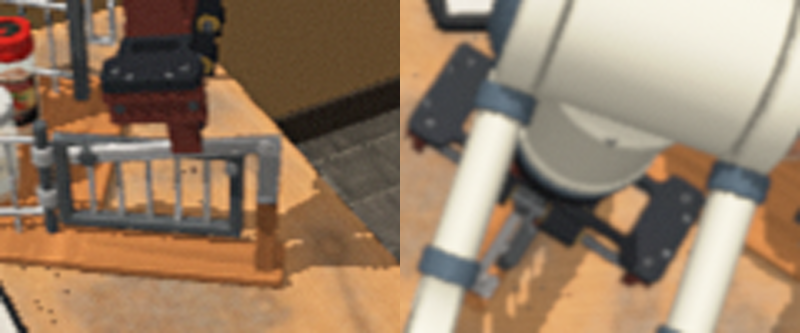

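Left: the bar's end now lies over the rest at (265,145). I estimate the gate at 1.56 rad, and the tangential force of about 2 N matches the spring alone. I'll feel a little further for the stop wall.

Emit:
arm_command(
  motion=[
    [0.8,0.8,0.9,0,0,0,-0.01],
    [0.8,1.6,1.8,0,0,0,-0.02],
    [0.8,1.6,1.8,0,0,0,-0.02],
    [0.8,1.6,1.8,0,0,0,-0.02],
  ],
)

```text
t: 13.4
position: [474.2, -123.1, 134.1]
orientation: [0.952, -0.3, -0.061, -0.019]
wrist_force: [2.9, -4.8, -5.5]
gripper_width: 20.7
gripper_force: 30.0
```

Emit:
arm_command(
  motion=[
    [0.8,0.8,0.9,0,0,0,-0.01],
    [0.8,0.8,0.9,0,0,0,-0.01],
    [0.8,0.8,0.9,0,0,0,-0.01],
  ],
)

```text
t: 13.65
position: [475.0, -122.3, 134.1]
orientation: [0.95, -0.305, -0.06, -0.019]
wrist_force: [3.2, -4.9, -5.9]
gripper_width: 20.9
gripper_force: 30.0
```

Emit:
arm_command(
  motion=[
    [0.8,0.8,0.9,0,0,0,-0.01],
    [0.8,0.8,0.9,0,0,0,-0.01],
    [0.8,0.8,0.9,0,0,0,-0.01],
  ],
)

```text
t: 13.9
position: [475.8, -121.4, 134.1]
orientation: [0.949, -0.31, -0.06, -0.019]
wrist_force: [3.2, -5.1, -6.1]
gripper_width: 20.3
gripper_force: 30.0
```

Emit:
arm_command(
  motion=[
    [0.8,0.8,0.9,0,0,0,-0.01],
    [0.8,0.8,0.9,0,0,0,-0.01],
    [0.8,0.8,0.9,0,0,0,-0.01],
  ],
)

```text
t: 14.15
position: [476.6, -120.5, 134.1]
orientation: [0.947, -0.315, -0.06, -0.02]
wrist_force: [3.0, -4.6, -6.1]
gripper_width: 20.7
gripper_force: 30.0
```

Emit:
arm_command(
  motion=[
    [0.8,0.8,0.9,0,0,0,-0.01],
    [0.8,0.8,0.9,0,0,0,-0.01],
    [0.8,0.8,0.9,0,0,0,-0.01],
  ],
)

```text
t: 14.4
position: [476.8, -120.3, 134.1]
orientation: [0.945, -0.32, -0.061, -0.019]
wrist_force: [1.3, -7.2, -5.4]
gripper_width: 20.8
gripper_force: 30.0
```

Emit:
arm_command(
  motion=[
    [0.8,0.8,0.9,0,0,0,-0.01],
    [0.8,0.8,0.9,0,0,0,-0.01],
    [0.8,0.8,0.9,0,0,0,-0.01],
  ],
)

```text
t: 14.65
position: [476.9, -120.2, 134.0]
orientation: [0.944, -0.325, -0.061, -0.019]
wrist_force: [-2.2, -10.5, -5.2]
gripper_width: 20.7
gripper_force: 30.0
```

That is the stop wall, at 1.62 rad. I'll back off to about 1.575 and lower.

Emit:
arm_command(
  motion=[
    [0.8,-2.6,-2.8,0,0,0,0.032],
    [0.8,-5.1,-5.6,0,0,0,0.065],
    [0.8,-5.1,-5.6,0,0,0,0.065],
    [0.8,-5.1,-5.6,0,0,0,0.065],
  ],
)

```text
t: 14.98
position: [473.1, -124.5, 134.1]
orientation: [0.954, -0.293, -0.061, -0.018]
wrist_force: [3.0, -6.1, -5.4]
gripper_width: 20.8
gripper_force: 30.0
```

Emit:
arm_command(
  motion=[
    [0.8,-0.3,0.2,-2,-0.013,-0.019,0],
    [0.8,-0.6,0.4,-4,-0.026,-0.038,0],
    [0.8,-0.9,0.6,-6,-0.039,-0.056,0],
    [0.8,-0.9,0.6,-6,-0.039,-0.056,0],
    [0.8,-0.9,0.6,-6,-0.039,-0.056,0],
  ],
)

```text
t: 15.4
position: [472.0, -123.4, 128.3]
orientation: [0.956, -0.294, -0.027, -0.008]
wrist_force: [2.9, -5.1, -5.9]
gripper_width: 20.6
gripper_force: 30.0
```

Emit:
arm_command(
  motion=[
    [0.8,-0.2,0.1,-1.5,-0.009,-0.013,0],
    [0.8,-0.4,0.3,-3,-0.018,-0.027,0],
    [0.8,-0.4,0.3,-3,-0.018,-0.027,0],
    [0.8,-0.4,0.3,-3,-0.018,-0.027,0],
  ],
)

```text
t: 15.73
position: [471.5, -122.9, 125.3]
orientation: [0.956, -0.294, -0.012, -0.003]
wrist_force: [2.5, -4.8, -5.1]
gripper_width: 20.3
gripper_force: 30.0
```

Emit:
arm_command(
  motion=[
    [0.8,-0.2,0.1,-1.3,-0.008,-0.011,0],
    [0.8,-0.4,0.2,-2.6,-0.015,-0.022,0],
    [0.8,-0.4,0.2,-2.6,-0.015,-0.022,0],
    [0.8,-0.4,0.2,-2.6,-0.015,-0.022,0],
  ],
)

```text
t: 16.07
position: [471.1, -122.7, 122.7]
orientation: [0.956, -0.294, 0.0, 0.0]
wrist_force: [2.1, -3.1, -3.2]
gripper_width: 20.6
gripper_force: 30.0
```

Bar is nearly down. I'll ease the gate back gently until the bar leans on the lip, so the release makes no knock.

Emit:
arm_command(
  motion=[
    [0.8,0,0,-1,0,0,0],
    [0.8,-0.7,-0.7,-1,0,0,0.008],
    [0.8,-1.4,-1.5,-1,0,0,0.016],
    [0.8,-1.4,-1.5,-1,0,0,0.016],
    [0.8,-1.4,-1.5,-1,0,0,0.016],
  ],
)

```text
t: 16.48
position: [469.5, -123.9, 121.9]
orientation: [0.958, -0.286, -0.001, 0.0]
wrist_force: [-3.3, 0.3, -0.6]
gripper_width: 20.9
gripper_force: 30.0
```

Emit:
arm_command(
  motion=[
    [0.8,-0.7,-0.7,0,0,0,0.008],
    [0.8,-1.0,-1.1,0,0,0,0.012],
    [0.8,-1.0,-1.1,0,0,0,0.012],
    [0.8,-1.0,-1.1,0,0,0,0.012],
  ],
)

```text
t: 16.82
position: [468.7, -124.9, 121.8]
orientation: [0.96, -0.28, -0.0, -0.0]
wrist_force: [-3.1, 1.8, 0.6]
gripper_width: 20.6
gripper_force: 30.0
```

Emit:
arm_command(
  motion=[
    [0.8,0.4,-1.5,0,0,0,0.008],
    [0.8,0.4,-1.5,0,0,0,0.008],
    [0.8,0.4,-1.5,0,0,0,0.008],
  ],
)

```text
t: 17.07
position: [468.7, -125.0, 121.8]
orientation: [0.961, -0.276, -0.002, -0.001]
wrist_force: [-5.4, 8.6, 2.7]
gripper_width: 20.9
gripper_force: 30.0
```

Emit:
arm_command(
  motion=[
    [0.8,-0.6,-0.8,0,0,0,0.008],
    [0.8,-0.6,-0.8,0,0,0,0.008],
    [0.8,-0.6,-0.8,0,0,0,0.008],
  ],
)

```text
t: 17.32
position: [468.7, -125.0, 121.8]
orientation: [0.962, -0.272, -0.001, -0.002]
wrist_force: [-3.6, 11.7, 1.2]
gripper_width: 21.0
gripper_force: 30.0
```

Emit:
arm_command(
  motion=[
    [0.8,-0.5,2.3,0,0,0,-0.014],
    [0.8,-0.5,2.3,0,0,0,-0.014],
    [0.8,-0.5,2.3,0,0,0,-0.014],
  ],
)

```text
t: 17.57
position: [468.6, -125.0, 121.8]
orientation: [0.96, -0.279, 0.0, -0.0]
wrist_force: [2.2, 3.8, -1.1]
gripper_width: 20.6
gripper_force: 30.0
```

Emit:
arm_command(
  motion=[
    [0.35,0,0,0,0,0,0],
    [0.35,0,0,0,0,0,0],
    [0.35,0,0,0,0,0,0],
  ],
)

```text
t: 17.82
position: [468.2, -125.9, 122.0]
orientation: [0.96, -0.28, 0.0, 0.001]
wrist_force: [-1.2, 0.1, -0.6]
gripper_width: 28.4
gripper_force: 0.0
```

Released. Opening fully and rising straight up.

Emit:
arm_command(
  motion=[
    [-0.3,0,0,0,0,0,0],
    [-0.3,0,0,0,0,0,0],
    [-0.3,0,0,0,0,0,0],
    [-0.3,0,0,0,0,0,0],
    [-0.3,0,0,15,0,0,0],
    [-0.3,0,0,40,0,0,0],
    [-0.3,0,0,70,0,0,0],
    [-0.3,0,0,100,0,0,0],
  ],
)

```text
t: 18.48
position: [467.7, -125.2, 222.3]
orientation: [0.96, -0.279, -0.001, 0.0]
wrist_force: [-0.3, -0.0, -0.1]
gripper_width: 57.0
gripper_force: 0.0
```

Emit:
arm_command(
  motion=[
    [-0.3,-60,-40,30,0,0,0],
    [-0.3,-60,-80,30,0,0,0],
    [-0.3,-60,-120,30,0,0,0],
    [-0.3,-60,-120,30,0,0,0],
    [-0.3,-60,-120,30,0,0,0],
    [-0.3,-60,-120,30,0,0,0],
    [-0.3,-60,-120,30,0,0,0],
  ],
)

```text
t: 19.07
position: [408.2, -244.8, 251.5]
orientation: [0.96, -0.279, -0.0, -0.0]
wrist_force: [0.3, -0.1, -1.2]
gripper_width: 57.1
gripper_force: 0.0
```

Run:
```python
from bench import ctrl
import cv2,numpy as np
a=ctrl.get_image("side")["image"][110:230,230:374];b=ctrl.get_image("top")["image"][120:240,310:454]
f=lambda i:cv2.resize(i,(400,333),interpolation=cv2.INTER_CUBIC)
cv2.imwrite("pics/g5.png",np.hstack([f(a),f(b)]));print(ctrl.get_obs()["position"])
```

```text
[ 408.43514497 -244.30449029  251.57533295]
```

View pics/g5.png

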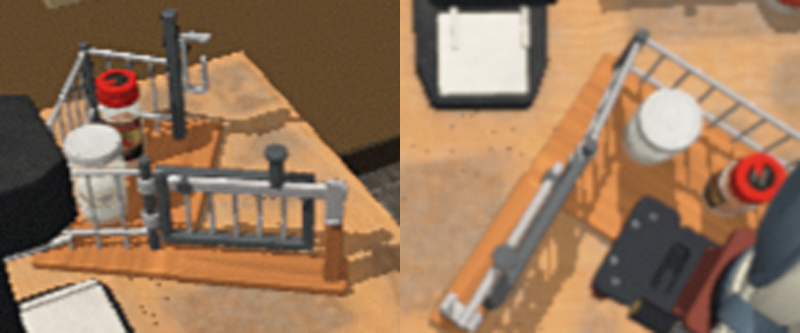

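The gate stands square out and the bar lies level along it, with its end in the rest at (335,190) on the left and (460,310) on the right. The jars stand where they were and the arm is clear.

```bash
python3 -c "
from bench import ctrl
print(ctrl.job_done())"
```

```text
the job is handed in; nothing more can be done
None
```

I handed the job in at about 19 s: the gate stands open with the latch bar down in the rest notch, the last pictures show the jars where they stood, and the arm is clear; no verdict came back.

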